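# Swing the electrode over the beaker and lower it in

## Robot

A 6-joint arm with a two-finger parallel gripper is mounted at the origin on the work surface. World frame = base frame: x ahead of the robot, y to its left, z up, the work surface at z = 0. Lengths are in m, angles in degrees, forces in N, time in s.
With the tool pointing down it reaches from about 0.35 to 0.875 m from the base axis. Payload 4.2 kg.
Tool frame: the origin (TCP) lies between the finger pads; the fingertips stand 19 mm ahead of it and the grasp point (between the pads) is the TCP; z points along the fingers, y is the line along which they close (so a half turn about z gives the same grasp; the last joint's range is limited). The gripper opens to 87 mm and grips with 3 to 60 N. Pads are 19 mm wide; open, the fingers measure 117 mm over their backs; the gripper's body (75 mm by 190 mm) begins 51 mm behind the grasp point.
Start: joints at [-58.522, 22.042, 0.453, 0, -68.411, -14.817], TCP at [0.179, -0.599, 0.242] pointing down, gripper open.
Joint ranges: [-179.83, 179.83], [-69.29, 118.12], [-61.27, 80.66], [-181.25, 117.63], [-171.15, -9.14], [-177.46, 177.46]. Speed limits (degrees/s): [159.86, 159.86, 180, 180, 180, 180].

## Interface

Orientations are given as a 3x3 rotation matrix whose columns are the frame's x, y, z axes.
In Python, from station import r gives the robot as it stands.
- The arm moves only by the tool drive_tool, never from a script. Its argument "steps" is one flat list of numbers, 7 for each row, row after row: the turn, a rotation vector about the tool's x, y, z in rad, then the shift along the tool's x, y, z in m, then the opening, from 0 (shut) to 1 (fully open). A call has 1 to 10 rows; each row shifts and turns the commanded pose from where the row before left it, along the tool's axes as they then stand; what a row does not reach is not made up. A row lasts 1/12 s, in which the tool goes at most 41.7 mm and 7.16 degrees, less where a joint would pass 70% of its speed; a pose out of reach is approached as far as the arm can. A call is refused whole if a number of a shift passes 0.0417 or a number of a turn 0.125, either way. A call with a gripper value outside its range is refused whole. The fingers move at their own pace and stop on an object; the grip force is fixed at half the most. Time passes only in rows, so rows that do not move let the fingers close. It gives the time, the measured TCP pose, the force, the opening and the grip force at its end, in the units of the state.
- r.sense(): the state, without advancing time (a new reading comes with each control period).
- r.capture(name): name is "scene" or "top" or "wrist"; returns the picture (420x560x3 uint8, blue, green, red); there is no depth.
- r.camera_params(name): a dict with "camera_matrix" (3x3 intrinsics, pixels), "extrinsics" (4x4, takes a point from world to camera coordinates). Camera axes: x right, y down, z forward; pixel columns grow to the right and rows downward; lengths in m; the calibration is good to about 2 mm. A picture is of the moment at which its call begins: read the wrist's pose just before it. camera_params takes no time and is no camera call; for the wrist camera it gives the pose at the moment of the call.
- r.finish_job(): hands the job in; it is judged then, once.
The state is a dict: "time_s": time; "joints": joint angles; "joint_velocities": joint speeds; "effort": joint torques, N m; "tcp_pos": TCP position; "ee_rot": TCP orientation; "wrist_force": force on the tool from outside, world axes, zero at the start; "moment": the same for the moment, N m; "gripper_width": opening from 0.0 (shut) to 1.0 (fully open); "gripper_force": force on a finger pad.
Only numpy, scipy, OpenCV 4.12 (cv2) and the standard library are available. Lean on these libraries where they do the work, as an engineer would, in place of code of your own. Each camera call takes 0.05 s, during which the arm holds its last target. There are 200 camera calls.

## Task

Using only fingertips, push the stand's arm round from the side until the electrode hangs over the middle of the open beaker, then push the arm straight down to its lower stop so that the electrode's tip stands inside the beaker, and let go. Do not pinch the arm, touch the glass electrode or let it touch anything, and leave the beaker, the dish, the jar and the bottle standing where they are.

Things in the scene. Friction and masses are not known exactly. Their poses are not given: they have to be found in the camera images.
- stand: Electrode stand, fixed to the bench: grey round foot 150 mm across and 20 mm high with an upright steel post on its centre, post top 250 mm above the bench. Origin on the bench at the post's axis; z up. With joint swing at 0 the arm points along this frame's -x.
- swing (a joint): Angle of the arm about the post, rad, positive anticlockwise seen from above, stops at -1.3 and 1.3. At angle a the electrode stands at (-170 cos a, -170 sin a) mm in the stand's frame. Friction holds it wherever it is left; it takes about 0.12 N m to turn (1 N at 120 mm from the post).
- drop (a joint): How far the arm has slid down the post, m: 0 at the top (start), 0.06 at the lower stop. Pushing down on the arm takes about 3 to 5 N; friction holds it at any height and it does not spring back.
- pad (a point): Point on the arm's flat top, straight above the electrode, 170 mm from the post's axis. At the start it is 235 mm above the bench (175 mm when fully down). The arm is a straight level bar from the post to 185 mm from its axis, 30 mm wide over its two grey side plates; its aluminium middle, 20 mm wide, stands 6 mm higher than the plates. At the start the bar spans heights 209 to 235 mm.
- tip (a point): Lower end of the glass electrode (12 mm thick rod, 16 mm black cap, hanging from a 26 mm grey clamp, 16 mm high, under the arm's outer end), 130 mm below the pad: 105 mm above the bench at the start, 45 mm when the arm is fully down. Moves with the arm.
- electrode: The electrode itself, which must not be touched. Its frame is the arm's: origin on the post's axis (60 mm below the bench when fully down), x pointing from electrode to post.
- cheek_left: Grey side plate on the arm's -y side, 160 x 5 x 20 mm, heights 209 to 229 mm at the start. Its frame is the arm's, as for the electrode. Pushing on it makes the swing angle smaller.
- cheek_right: The same on the arm's +y side. Pushing on it makes the swing angle grow. Fingers may press on only one of the two plates at a time.
- beaker: White plastic beaker, slightly tapered and open, 70 mm across its mouth, 85 mm tall, wall 3 mm, loose. Origin at the centre of its underside. It stands under the circle that the electrode swings on, within about 9 mm.
- dish: White porcelain evaporating dish, open bowl 90 mm across and only 40 mm high, loose; not to be moved. Origin at the centre of its underside. Also under the electrode's circle.
- jar: White closed screw-cap jar, 58 mm across, 82 mm tall, loose; not to be moved. Origin at the centre of its underside. Also under the electrode's circle. Which of beaker, dish and jar stands where varies.
- flask: Amber bottle with black cap, 48 mm across, 120 mm tall, loose, beyond the post; not to be moved. Origin at the centre of its underside.
Mind the look-alikes: they are no part of the job. What is shaped like the beaker but purple or yellow is not meant.

How it is judged (in metres and radians):
On the way, in this order (a step that is already met when the one before it is completed fails the run):
1. the electrode hangs over the middle of the beaker, the arm still up (horizontal distance between tip and beaker below 0.018 m and value of joint drop below 0.01 m), for 0.2 s.
2. the arm is pushed down to its lower stop with the electrode in the beaker (horizontal distance between tip and beaker below 0.018 m and value of joint drop above 0.055 m), for 0.2 s.
At the end, for the whole second after the job is handed in: The arm is within 5 mm of its lower stop, the electrode's tip is inside the beaker within 18 mm of its axis, the arm is at rest, and all four vessels stand upright within 12 mm of where they began (all of step 2 and velocity of joint swing between -0.05 and 0.05 rad/s and distance of each of beaker, dish, jar, flask from where it was at the start of the episode below 0.012 m and angle between each of beaker, dish, jar, flask's own z axis and vertical below 0.1 rad); the robot touches nothing.
It fails at once if the beaker, dish, jar or bottle was moved, lifted or tipped (distance of any of beaker, dish, jar, flask from where it was at the start of the episode above 0.012 m).
It fails at once if the electrode was touched or touched something (contact force between electrode and anything else above 1 N).
It fails at once if the arm was pinched from both sides (contact force between the fingers and cheek_left above 0.5 N and contact force between the fingers and cheek_right above 0.5 N).
It also fails if it takes over 45 s, if anything falls off the work surface, if the arm or the gripper's body presses on something with over 40 N, if the wrist force passes 120 N, or if a joint passes its speed limit or range.

## Working session

There is one attempt and no reset: what is moved stays moved. The work goes in short steps, Python scripts to look and compute and a tool call to move; the robot and the scene stay as the last step left them, time stands still between calls to the robot, and variables do not carry over. Pictures are saved under pics/ and viewed, at most 11 in all, crops included, and the job is handed in when it is done.

Besides the shell and the picture viewer there is one more tool, called as name(argument=value, ...) on one line, values as JSON. drive_tool: Moves the arm, as the interface text tells. Its arguments: {"type":"object","properties":{"steps":{"type":"array"}},"required":["steps"]}

```bash
ls; mkdir -p pics; python3 - <<'E'
from station import r
import cv2,numpy as np
for n in("scene","top"):
    cv2.imwrite(f"pics/{n}0.png",r.capture(n)); p=r.camera_params(n); print(n,np.round(p["camera_matrix"],1).tolist(),np.round(p["extrinsics"],3).tolist())
s=r.sense();print(s["time_s"],s["tcp_pos"],np.round(s["ee_rot"],3).tolist(),s["gripper_width"])
E
```

```text
pics
scene [[387.0, 0.0, 274.1], [0.0, 387.0, 206.8], [0.0, 0.0, 1.0]] [[-0.468, 0.884, 0.007, 0.244], [0.614, 0.331, -0.717, -0.25], [-0.636, -0.331, -0.697, 1.164], [0.0, 0.0, 0.0, 1.0]]
top [[472.1, 0.0, 270.3], [0.0, 472.1, 209.8], [0.0, 0.0, 1.0]] [[-0.029, -0.999, -0.026, 0.045], [-0.983, 0.033, -0.18, 0.596], [0.18, 0.021, -0.983, 0.841], [0.0, 0.0, 0.0, 1.0]]
0.1 [ 0.17906685 -0.59829373  0.24058048] [[-0.958, -0.287, -0.001], [-0.287, 0.958, 0.002], [0.0, 0.002, -1.0]] 1.000330806728712
```

View pics/top0.png

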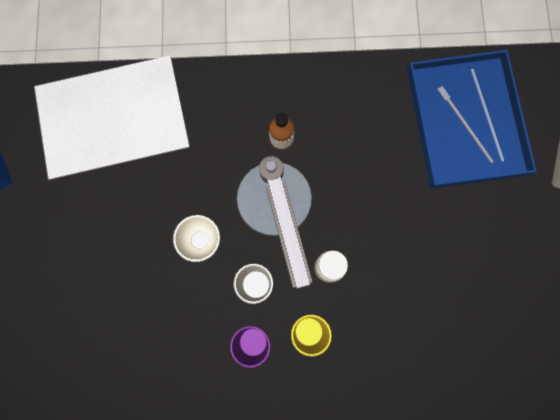

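View pics/scene0.png

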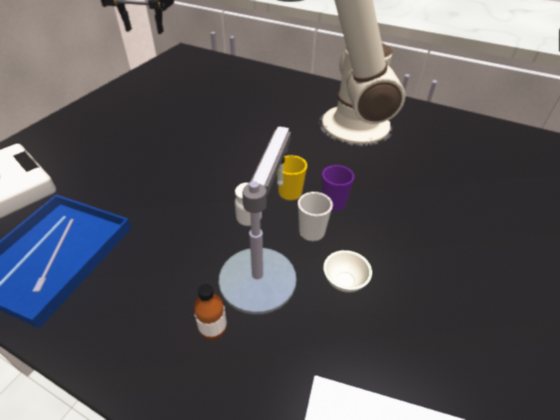

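The top view shows the white beaker's rim at about (253,284), the dish at (197,239), the jar at (332,267), the post top at (271,166) and the arm's end at (302,284). Next I'll take an enlarged crop.

```bash
cat > h.py <<'E'
from station import r
import numpy as np
def px2w(n,u,v,z):
    p=r.camera_params(n);K=np.array(p["camera_matrix"]);T=np.array(p["extrinsics"])
    d=T[:3,:3].T@np.linalg.solve(K,[u,v,1]);c=-T[:3,:3].T@T[:3,3]
    return c+d*(z-c[2])/d[2]
E
python3 - <<'E'
from h import *
import cv2
im=cv2.imread("pics/top0.png")[150:310,160:360]
cv2.imwrite("pics/c.png",cv2.resize(im,None,fx=3.75,fy=3.75,interpolation=cv2.INTER_CUBIC))
for nm,u,v,z in[("foot",274.3,199,.02),("posttop",271,166,.25),("armend",302,285,.235),("beaker",253.5,284,.085),("dish",197,239,.04),("jar",332,266,.082)]: print(nm,px2w("top",u,v,z).round(4))
E
```

```text
foot [0.625  0.0188 0.02  ]
posttop [0.6282 0.0195 0.25  ]
armend [ 0.4506 -0.0204  0.235 ]
beaker [0.4582 0.0598 0.085 ]
dish [0.5477 0.169  0.04  ]
jar [ 0.486  -0.0816  0.082 ]
```

View pics/c.png

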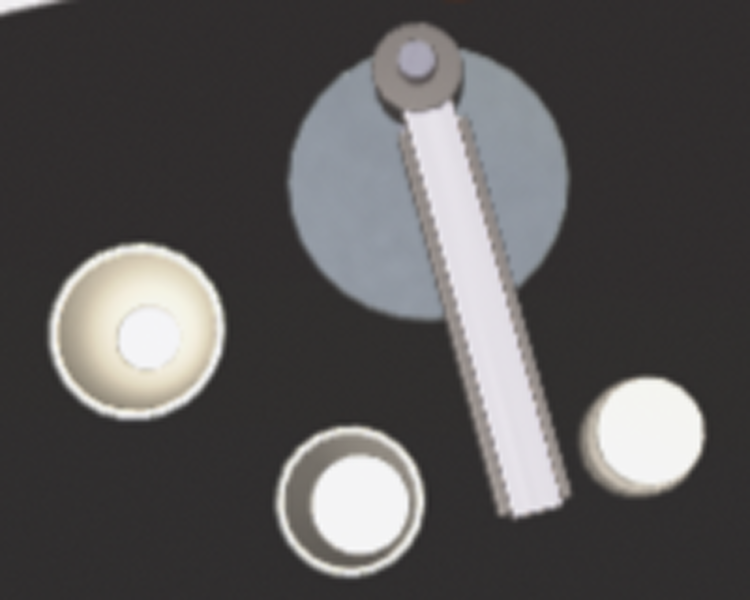

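The stand is at about (0.627, 0.019). The arm now points at 192.6° and the beaker lies at 166.4°, so the arm has to swing about 26° clockwise, pushed from its -y side. I'm moving beside it with the fingers shut.

drive_tool(steps=[0,0,0,-0.03,0.026,0,0,0,0,0,-0.03,0.026,0,0,0,0,0,-0.03,0.026,0,0,0,0,0,-0.03,0.026,0,0,0,0,0,-0.03,0.026,0,0,0,0,0,-0.03,0.026,0,0,0,0,0,-0.03,0.026,0,0,0,0,0,-0.03,0.026,0,0,0,0,0,-0.03,0.026,0,0,0,0,0,-0.03,0.026,0,0])

```text
time_s: 0.93
tcp_pos: [0.3924, -0.2617, 0.2414]
ee_rot: [[-0.958, -0.287, -0.0], [-0.287, 0.958, 0.0], [0.0, 0.0, -1.0]]
wrist_force: [1.5, -0.8, -0.4]
gripper_width: 0.326
gripper_force: 0.0
```

drive_tool(steps=[0,0,0,-0.03,0.026,0,0,0,0,0,-0.03,0.026,0,0,0,0,0,-0.03,0.026,0,0,0,0,0,-0.03,0.026,0,0,0,0,0,-0.03,0.026,0.003,0,0,0,0,-0.02,0.02,0.003,0,0,0,0,0,0,0.004,0,0,0,0,0,0,0,0])

```text
time_s: 1.6
tcp_pos: [0.5116, -0.0698, 0.2301]
ee_rot: [[-0.957, -0.289, -0.003], [-0.289, 0.957, 0.0], [0.003, 0.001, -1.0]]
wrist_force: [-0.3, -0.6, -0.9]
gripper_width: 0.004
gripper_force: 0.0
```

```bash
python3 - <<'E'
from h import *
import cv2
s=r.sense();print(s["time_s"],s["tcp_pos"],np.round(s["ee_rot"],3).tolist(),s["gripper_width"])
im=r.capture("top")[140:320,160:360]
cv2.imwrite("pics/t1.png",cv2.resize(im,None,fx=3.3,fy=3.3,interpolation=cv2.INTER_CUBIC))
E
```

```text
1.6 [ 0.51163929 -0.06983206  0.23006087] [[-0.957, -0.289, -0.003], [-0.289, 0.957, 0.0], [0.003, 0.001, -1.0]] 0.0035562450633213885
```

View pics/t1.png

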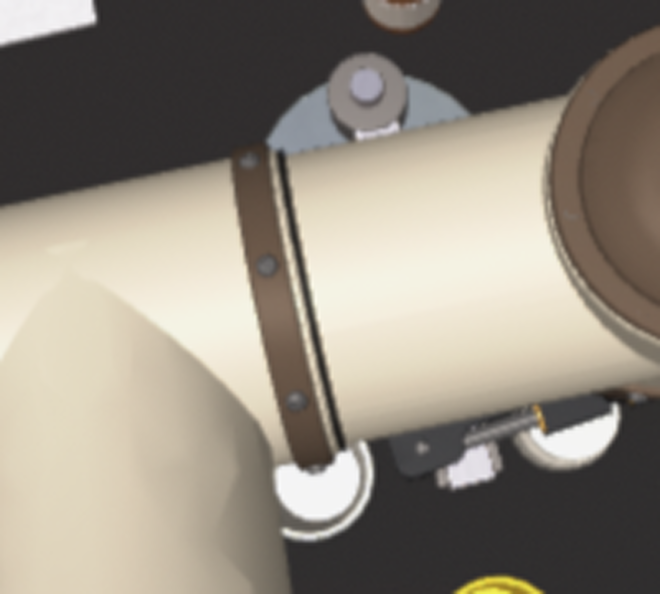

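drive_tool(steps=[0,0,0.073,0,0,0,0,0,0,0,0,0.01,0,0,0,0,0,0,0.01,0,0,0,0,0,0,0.006,0,0,0,0,0,0,0,0,0])

```text
time_s: 2.07
tcp_pos: [0.5058, -0.045, 0.2319]
ee_rot: [[-0.976, -0.218, 0.0], [-0.218, 0.976, 0.0], [-0.0, 0.0, -1.0]]
wrist_force: [-0.5, 0.6, 0.3]
gripper_width: 0.002
gripper_force: 0.0
```

drive_tool(steps=[0,0,0,0,0.005,0,0,0,0,0.04,0.001,0.0052,0,0,0,0,0.04,0.001,0.0052,0,0,0,0,0.04,0.001,0.0052,0,0,0,0,0.04,0.001,0.0052,0,0,0,0,0,0,0,0,0])

```text
time_s: 2.57
tcp_pos: [0.4977, -0.0205, 0.2316]
ee_rot: [[-0.998, -0.058, 0.0], [-0.058, 0.998, 0.0], [-0.0, 0.0, -1.0]]
wrist_force: [0.7, -0.3, -0.4]
gripper_width: 0.005
gripper_force: 0.0
```

```bash
python3 - <<'E'
from h import *
import cv2
s=r.sense();print(s["time_s"],s["tcp_pos"],np.round(s["ee_rot"],3).tolist())
cv2.imwrite("pics/s1.png",r.capture("scene"))
E
```

```text
2.5667 [ 0.49770202 -0.020518    0.23163279] [[-0.998, -0.058, 0.0], [-0.058, 0.998, 0.0], [-0.0, 0.0, -1.0]]
```

View pics/s1.png

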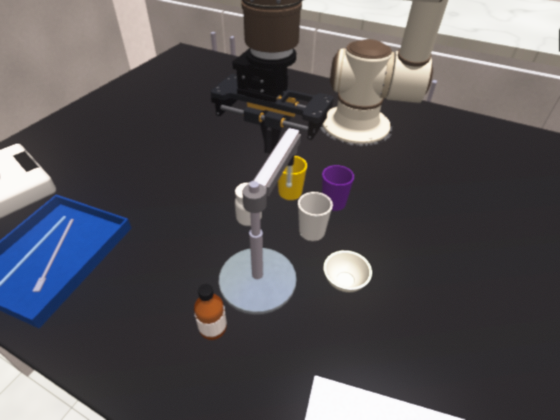

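The arm has turned with the fingers: its end is now at (295,137), and the electrode shows at (290,185). I'll carry on for the rest of the swing.

drive_tool(steps=[0,0,0.04,0.001,0.0054,0,0,0,0,0.04,0.001,0.0054,0,0,0,0,0.04,0.001,0.0054,0,0,0,0,0.04,0.001,0.0054,0,0,0,0,0.04,0.001,0.0054,0,0,0,0,0.04,0.001,0.0054,0,0,0,0,0.04,0.001,0.0054,0,0,0,0,0,0,0,0,0])

```text
time_s: 3.28
tcp_pos: [0.4934, 0.0173, 0.2315]
ee_rot: [[-0.976, 0.219, 0.0], [0.219, 0.976, 0.0], [-0.0, 0.0, -1.0]]
wrist_force: [-0.1, -0.2, 0.7]
gripper_width: 0.007
gripper_force: 0.0
```

```bash
python3 - <<'E'
from h import *
import cv2
s=r.sense();print(s["time_s"],s["tcp_pos"],np.round(s["ee_rot"],3).tolist())
im=r.capture("scene")[90:300,200:400]
cv2.imwrite("pics/s2.png",cv2.resize(im,None,fx=2.8,fy=2.8,interpolation=cv2.INTER_CUBIC))
p=r.camera_params("scene");K=np.array(p["camera_matrix"]);T=np.array(p["extrinsics"])
def pr(X): c=K@(T[:3,:3]@X+T[:3,3]); return (c[:2]/c[2]).round(1)
P=np.array([.627,.019,0])
for a in(162,166.4,170,174):
    u=np.array([np.cos(np.radians(a)),np.sin(np.radians(a)),0])
    print(a,"pad end",pr(P+.185*u+[0,0,.235]),"tip",pr(P+.17*u+[0,0,.105]))
print("beaker",pr(np.array([.458,.060,.085])),"posttop",pr(P+[0,0,.25]))
E
```

```text
3.2833 [0.49343919 0.01733872 0.23151298] [[-0.976, 0.219, 0.0], [0.219, 0.976, 0.0], [-0.0, 0.0, -1.0]]
162 pad end [331.6 141. ] tip [319.5 198.6]
166.4 pad end [325.3 137.9] tip [314.5 195.5]
170 pad end [320.  135.5] tip [310.1 193.2]
174 pad end [313.9 133.1] tip [305.2 190.8]
beaker [314.9 201.7] posttop [253.9 181.3]
```

View pics/s2.png

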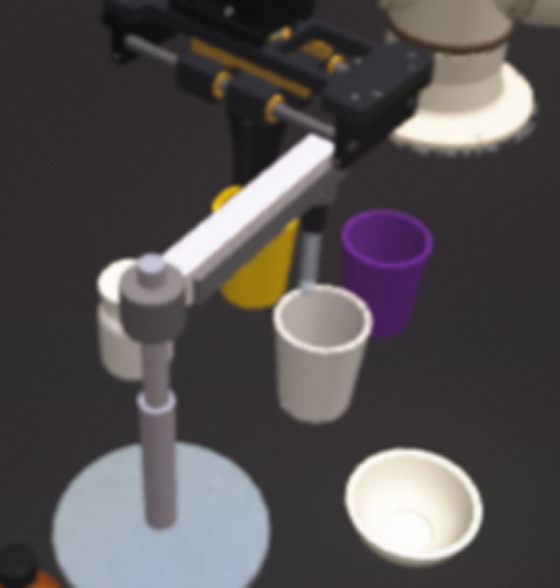

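```bash
python3 - <<'E'
from h import *
import cv2
im=r.capture("scene")[130:250,240:360]
cv2.imwrite("pics/s3.png",cv2.resize(im,None,fx=5,fy=5,interpolation=cv2.INTER_CUBIC))
E
```

```text
(no output)
```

View pics/s3.png

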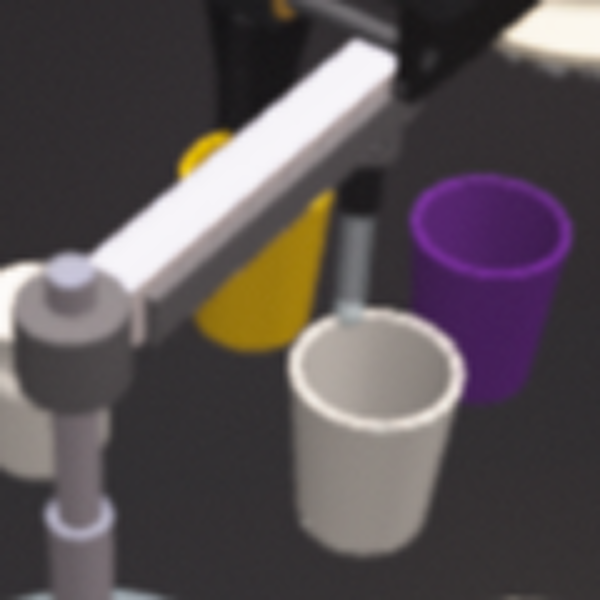

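The tip is at (309.8,194.4) and the beaker rim's centre at (315.2,203.8). That leaves the arm about 4° (0.07 rad) short, so I'll push a little further.

drive_tool(steps=[0,0,0.035,0.001,0.0045,0,0,0,0,0.035,0.001,0.0045,0,0,0,0,0,0,0,0,0,0,0,0,0,0,0,0])

```text
time_s: 3.72
tcp_pos: [0.4937, 0.0261, 0.2316]
ee_rot: [[-0.958, 0.286, 0.0], [0.286, 0.958, 0.0], [-0.0, 0.0, -1.0]]
wrist_force: [-0.4, -0.7, -0.0]
gripper_width: 0.005
gripper_force: 0.0
```

drive_tool(steps=[0,0,0,0,-0.01,0,0,0,0,0,0,-0.01,0,0,0,0,0,0,0,-0.03,0,0,0,0,0,0,-0.03,0,0,0,0,0,0,0,0])

```text
time_s: 4.13
tcp_pos: [0.4904, 0.006, 0.2977]
ee_rot: [[-0.958, 0.288, 0.012], [0.288, 0.958, 0.001], [-0.011, 0.004, -1.0]]
wrist_force: [0.3, -0.4, 0.9]
gripper_width: 0.004
gripper_force: 0.0
```

```bash
python3 - <<'E'
from h import *
import cv2
s=r.sense();print(s["time_s"],s["tcp_pos"],np.round(s["ee_rot"],3).tolist())
im=np.hstack([cv2.resize(r.capture("scene")[130:250,250:370],None,fx=3.3,fy=3.3,interpolation=cv2.INTER_CUBIC),cv2.resize(r.capture("top")[150:310,200:360][:,:],(396,396),interpolation=cv2.INTER_CUBIC)])
cv2.imwrite("pics/s4.png",im)
E
```

```text
4.1333 [0.49041667 0.0059818  0.29767828] [[-0.958, 0.288, 0.012], [0.288, 0.958, 0.001], [-0.011, 0.004, -1.0]]
```

View pics/s4.png

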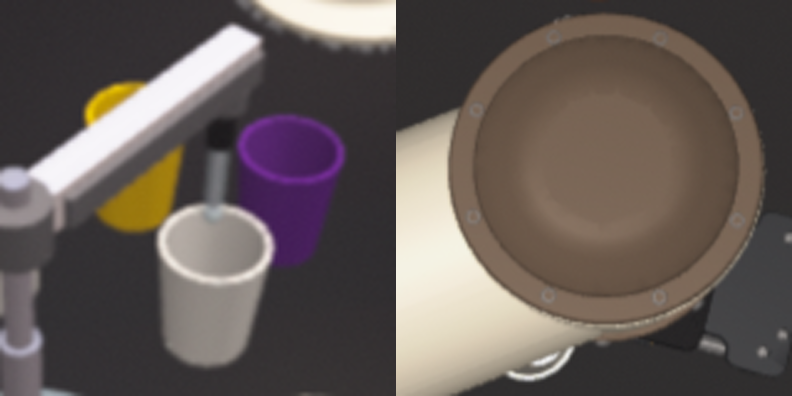

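The tip is at (315.2,195.2), in line with the rim's centre at (315.3,203.9), so the electrode hangs over the beaker. Next I'll move the fingers above the arm's outer part.

drive_tool(steps=[0,0,0,0.009,0.015,0,0,0,0,0,0.009,0.015,0,0,0,0,0,0.01,0.014,0,0,0,0,0,0,0,0,0,0,0,0,0,0,0,0])

```text
time_s: 4.65
tcp_pos: [0.473, 0.0571, 0.2905]
ee_rot: [[-0.958, 0.287, -0.002], [0.287, 0.958, -0.001], [0.002, -0.001, -1.0]]
wrist_force: [0.2, 0.3, 0.0]
gripper_width: 0.004
gripper_force: 0.0
```

drive_tool(steps=[0,0,0,0,0,0.015,0,0,0,0,0,0,0.015,0,0,0,0,0,0,0,0,0,0,0,0,0,0,0])

```text
time_s: 4.98
tcp_pos: [0.4733, 0.0563, 0.2607]
ee_rot: [[-0.957, 0.289, -0.002], [0.289, 0.957, -0.001], [0.002, -0.002, -1.0]]
wrist_force: [0.7, -0.0, 0.7]
gripper_width: 0.006
gripper_force: 0.0
```

```bash
python3 - <<'E'
from h import *
import cv2
s=r.sense();print(s["time_s"],s["tcp_pos"],np.round(s["ee_rot"],3).tolist())
im=r.capture("scene")[100:250,220:380]
cv2.imwrite("pics/s5.png",cv2.resize(im,None,fx=4,fy=4,interpolation=cv2.INTER_CUBIC))
E
```

```text
4.9833 [0.47330838 0.05626419 0.26072521] [[-0.957, 0.289, -0.002], [0.289, 0.957, -0.001], [0.002, -0.002, -1.0]]
```

View pics/s5.png

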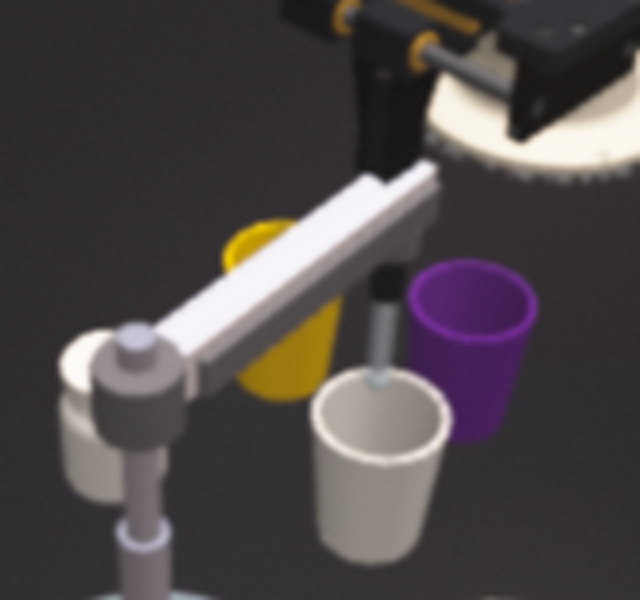

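The arm hasn't moved. The fingers stand over its outer end, a few mm towards -y, so I'll shift 4 mm and press down.

drive_tool(steps=[0,0,0,0,0.004,0,0,0,0,0,0,0,0.004,0,0,0,0,0,0,0.004,0,0,0,0,0,0,0.004,0,0,0,0,0,0,0.004,0,0,0,0,0,0,0.004,0])

```text
time_s: 5.53
tcp_pos: [0.4754, 0.0614, 0.2419]
ee_rot: [[-0.958, 0.288, 0.002], [0.288, 0.958, 0.001], [-0.002, 0.001, -1.0]]
wrist_force: [0.5, 1.1, 3.6]
gripper_width: 0.006
gripper_force: 2.0
```

```bash
python3 - <<'E'
from h import *
import cv2
s=r.sense();print(s["time_s"],s["tcp_pos"],s["wrist_force"])
im=r.capture("scene")[100:250,220:380]
cv2.imwrite("pics/s6.png",cv2.resize(im,None,fx=4,fy=4,interpolation=cv2.INTER_CUBIC))
E
```

```text
5.5333 [0.47537996 0.06135802 0.24188887] [0.53200732 1.14373611 3.59203839]
```

View pics/s6.png

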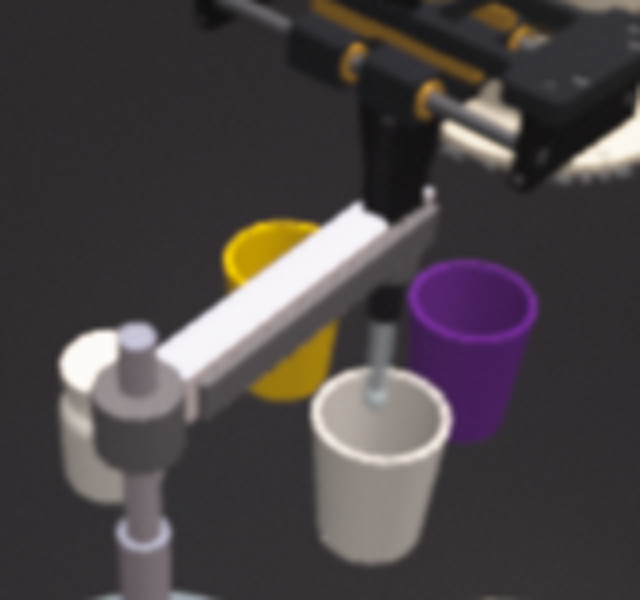

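The fingers sit squarely on the arm, which has slid down about 12 mm at 3.6 N, and the tip at (376,397) stays over the mouth. I'll continue to the stop.

drive_tool(steps=[0,0,0,0,0,0.005,0,0,0,0,0,0,0.005,0,0,0,0,0,0,0.005,0,0,0,0,0,0,0.005,0,0,0,0,0,0,0.005,0,0,0,0,0,0,0.005,0,0,0,0,0,0,0.005,0,0,0,0,0,0,0.005,0,0,0,0,0,0,0.005,0])

```text
time_s: 6.33
tcp_pos: [0.4752, 0.0612, 0.1962]
ee_rot: [[-0.958, 0.288, 0.001], [0.288, 0.958, 0.0], [-0.001, 0.0, -1.0]]
wrist_force: [2.0, 0.4, 4.1]
gripper_width: 0.004
gripper_force: 2.0
```

drive_tool(steps=[0,0,0,0,0,0.002,0,0,0,0,0,0,0.002,0,0,0,0,0,0,0,0])

```text
time_s: 6.58
tcp_pos: [0.4749, 0.061, 0.1941]
ee_rot: [[-0.958, 0.287, 0.0], [0.287, 0.958, -0.001], [-0.0, -0.001, -1.0]]
wrist_force: [-2.0, 0.0, 13.9]
gripper_width: 0.005
gripper_force: 6.9
```

The force has risen to 14 N at TCP height 0.194, which is the lower stop. I'll hold a moment, then lift straight off.

drive_tool(steps=[0,0,0,0,0,0,0,0,0,0,0,0,0,0,0,0,0,0,0,0,0,0,0,0,0,0,-0.01,0,0,0,0,0,0,-0.02,0,0,0,0,0,0,-0.03,0,0,0,0,0,0,-0.03,0,0,0,0,0,0,0,0,0,0,0,0,0,0,0])

```text
time_s: 7.33
tcp_pos: [0.4742, 0.0612, 0.2827]
ee_rot: [[-0.957, 0.289, -0.0], [0.289, 0.957, 0.001], [0.001, 0.001, -1.0]]
wrist_force: [-1.2, -0.2, -0.2]
gripper_width: 0.004
gripper_force: 0.0
```

```bash
python3 - <<'E'
from h import *
import cv2
s=r.sense();print(s["time_s"],s["tcp_pos"],s["wrist_force"])
im=r.capture("scene")[100:350,150:400]
cv2.imwrite("pics/s7.png",cv2.resize(im,None,fx=2.4,fy=2.4,interpolation=cv2.INTER_CUBIC))
E
```

```text
7.3333 [0.47418826 0.06115773 0.28269852] [-1.18110892 -0.18512854 -0.20041584]
```

View pics/s7.png

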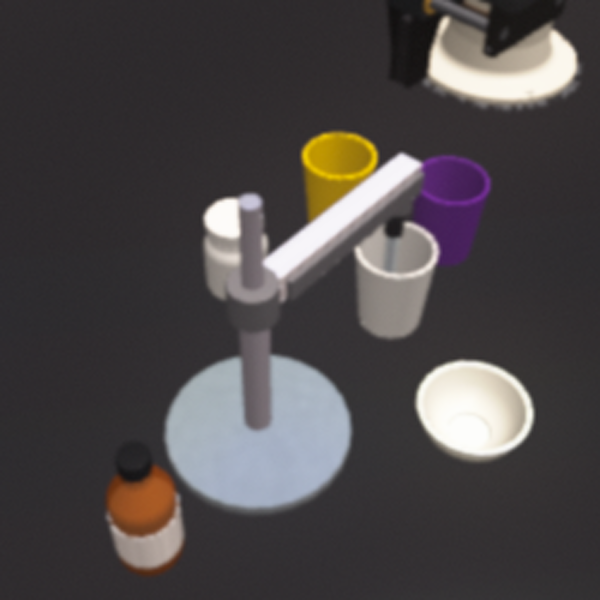

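The arm is down with the electrode inside the beaker at about (393,255), the vessels haven't moved, and the gripper is clear. I'm handing in.

```bash
python3 -c "
from station import r
print(r.finish_job())"
```

```text
the job is handed in; nothing more can be done
None
```

I handed the job in at about 7.4 s of the 45 s. The last picture shows the arm at its lower stop, the electrode inside the beaker, the vessels where they began and the gripper clear; `finish_job` returned no verdict.

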